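# Close up three cells of a fork-lift battery

### The arm

A 6-joint arm with a two-finger parallel gripper is mounted at the origin on the work surface. World frame = base frame: x ahead of the robot, y to its left, z up, the work surface at z = 0. Lengths are in mm, angles in rad, forces in N, time in s.
With the tool pointing down it reaches from about 275 to 1000 mm from the base axis. Payload 8.4 kg.
Tool frame: the origin (TCP) lies at the very end of the fingers, on their centre line; the grasp point (between the pads) lies 19 mm behind it; z points along the fingers, y is the line along which they close (so a half turn about z gives the same grasp; the last joint's range is limited). The gripper opens to 85 mm and grips with 20 to 120 N. Pads are 22 mm wide; open, the fingers measure 114 mm over their backs; the gripper's body (76 mm by 85 mm) begins 54 mm behind the grasp point. The pads swing forward as they close: fully open they stand 13 mm farther back than shut.
Start: joints at [-1.118, 0.353, 1.633, -0, 1.155, -0.002], TCP at [274.551, -561.471, 231.281] pointing down, gripper open.
Joint ranges: [-2.63, 2.63], [-0.92, 2.1], [0.06, 2.66], [-1.3, 4.44], [0, 2.69], [-3.02, 3.02]. Speed limits (rad/s): [2.22, 2.22, 2.79, 3.14, 3.14, 3.14].

### API

Orientations are given as [roll, pitch, yaw] about the fixed x, y, z axes, in that order (R = Rz(yaw) Ry(pitch) Rx(roll)).
In Python, from rig import sensors, grab_frame, camera_params, order gives the robot as it stands. The module is installed in compiled form; this text tells all that it offers.
- The arm moves only by the tool move_arm, never from a script. Its argument "motion" is a list of rows, each a list of 7 numbers: the turn, a rotation vector about the tool's x, y, z in fractions of the full range, 1 being 2 rad, then the shift along the tool's x, y, z in shares of 0.75 m (1.0 is 0.75 m), then the finger opening in m, from 0 to 0.0854. A call has 1 to 8 rows; each row is the pose to reach, as a shift and turn from the pose commanded when the call began, along the tool's axes at that moment; what a row does not reach only later rows make up. A row lasts 1/8 s, in which the tool goes at most 62.5 mm and 10.7 degrees, less where a joint would pass 70% of its speed; a pose out of reach is approached as far as the arm can. A shift or turn number past 1, either way, is cut back to 1. A call with a gripper value outside its range is refused whole. The fingers move at their own pace and stop on an object; "grip_force" is the grip in N (left out, the last holds). Time passes only in rows, so rows that repeat a pose let the fingers close. It gives the time, the measured TCP pose, the force, the opening and the grip force at its end, in the units of the state.
- sensors.sense(): the state, without advancing time (a new reading comes with each control period).
- grab_frame(name): name is "scene" or "top" or "wrist"; returns (picture, depth): 400x640x3 uint8, red, green, blue; 400x640 float32, mm along the optical axis (not along the pixel's ray), 0 where there is no reading.
- camera_params(name): a dict with "camera_matrix" (3x3 intrinsics, pixels), "world_from_camera" (4x4, takes a point from camera to world coordinates). Camera axes: x right, y down, z forward; pixel columns grow to the right and rows downward; lengths in mm; the calibration is good to about 2 mm. The wrist camera is an equidistant fisheye: a pixel r from the principal point sees the ray r / f radians off the axis. A picture is of the moment at which its call begins: read the wrist's pose just before it. camera_params takes no time and is no camera call; for the wrist camera it gives the pose at the moment of the call.
- order.sign_off(): hands the job in; it is judged then, once.
The state is a dict: "clock": time; "qpos": joint angles; "qvel": joint speeds; "joint_efforts": joint torques, N m; "eef_pos": TCP position; "tcp_rot": TCP orientation; "contact_force": force on the tool from outside, world axes, zero at the start; "wrist_torque": the same for the moment, N m; "opening": opening from 0.0 (shut) to 1.0 (fully open); "grasp_force": force on a finger pad.
Only numpy, scipy, OpenCV 4.12 (cv2) and the standard library are available. Lean on these libraries where they do the work, as an engineer would, in place of code of your own. Each camera call takes 0.05 s, during which the arm holds its last target. There are 200 camera calls.

### The job

Close up this fork-lift battery trough after its service. First put the orange level probe into the open vent of the pilot cell (yellow ring), the black vent plug into the other open vent, and stand the red cap over the red-ringed positive post. Only when all three are seated, lay the bare copper link down over the two unringed bare posts side by side, and last drop the long black cover over the link and both posts, leaving everything fully seated and the spanner and jar where they are.

Things in the scene. Friction and masses are not known exactly. Their poses are not given: they have to be found in the camera images.
- link: bare copper bar lying flat, 119 long (y) x 28 wide x 6 thick, 150 g, a slot 24 long x 18 wide 41.5 from its middle towards each end; same either way round. Origin: centre of its underside. It goes, parallel to tray y, over the two bare posts at tray x -68, y +83 and y 0 (middle at x -68, y +41.5). Seated it lies on their lead shoulders, underside 38 over the tray's origin
- cover: long black plastic link cover, a box open below, standing on its rim: 134 long (y) x 43 wide x 28 tall outside, walls 2.5, a grey dot over each end; same either way round. Origin: centre of its lower rim. It goes over the link and both its posts (middle at tray x -68, y +41.5) until its rim rests on the cell lids
- probe: orange electrolyte level probe standing on its grey stub: round head 42 diameter x 18 tall above a stub 26 diameter x 18 long (foot chamfered 3), yellow and green dot on top. Origin: centre of the stub's underside, z up. Seated in a vent, the head's underside rests on the lid
- plug: black vent plug standing on its grey stub: round head 42 diameter x 16 tall above a stub 26 diameter x 14 long (foot chamfered 3), a small white dot on top, off centre. Origin: centre of the stub's underside, z up. Seated in a vent, the head's underside rests on the lid
- red_cap: red plastic post cap, a cup open below, standing on its rim: 40 diameter x 26 tall, wall 2.5. Origin: centre of its lower rim, z up. It goes over the positive post, which stands on a flat red disc 56 diameter at tray x +68, y +83, until its rim rests on the lid
- tray: battery trough, fixed, dark steel, let into the bench: 246 (x) x 272 (y), rim 55 high. Origin: centre, at bench height; yaw 0: x away from the robot, y to its left. Three pale cells in a row along y, pitch 83, lids 30 over the origin. Post: lead shoulder 30 diameter, 8 tall on the lid, then a stud 12 diameter, 14 tall. A black cover (x +68, y -41.5) and cap (x -68, y -83) are already on
- pilot_cell: the pilot cell, fixed in one of the three places of the row: pale lid 197 x 82, open round vent 35 diameter and 30 deep at its centre, a flat yellow ring 63 outside diameter round it. Origin: below the vent's centre at bench height, lid 30 above; axes as the tray
- open_cell: the other cell with an open vent, fixed in another place of the row: same lid and vent but no ring. Origin: below the vent's centre at bench height, lid 30 above. The third cell of the row, not listed, already has its black plug in
- spanner: steel spanner lying on the bench, 200 long along its x, origin at its underside. Leave alone
- jar: small grease jar with a blue cap, 60 diameter x 50 tall, standing on the bench, origin at the centre of its underside. Leave alone

How it is judged (in metres and radians):
On the way, in this order (a step that is already met when the one before it is completed fails the run):
1. the level probe sits in the pilot cell's vent, the black plug in the other open vent and the red cap over the positive post (x of probe in the frame of pilot_cell between -0.008 and 0.008 m and y of probe in the frame of pilot_cell between -0.008 and 0.008 m and z of probe in the frame of pilot_cell between 0.009 and 0.015 m and angle between each of probe, plug, red_cap's own z axis and vertical below 0.1 rad and x of plug in the frame of open_cell between -0.008 and 0.008 m and y of plug in the frame of open_cell between -0.008 and 0.008 m and z of plug in the frame of open_cell between 0.013 and 0.019 m and x of red_cap in the frame of tray between 0.06 and 0.076 m and y of red_cap in the frame of tray between 0.075 and 0.091 m and z of red_cap in the frame of tray between 0.027 and 0.033 m), for 0.2 s.
2. then the copper link lies down on the shoulders of both bare posts (all of step 1 and x of link in the frame of tray between -0.076 and -0.06 m and y of link in the frame of tray between 0.0315 and 0.0515 m and z of link in the frame of tray between 0.035 and 0.041 m and angle between link's own z axis and vertical below 0.1 rad and angle between the y axis of link and the y axis of tray, either way round below 0.15 rad), for 0.2 s.
At the end, for the whole second after the job is handed in: Probe, plug and red cap within 8 mm of vent or post centre; link on both post shoulders and cover over it within 8 mm across, 10 mm along, 0.15 rad of the row; all at seated height within 3 mm, upright within 0.1 rad, at rest; spanner and jar not shifted 25 mm (all of step 2 and x of cover in the frame of tray between -0.076 and -0.06 m and y of cover in the frame of tray between 0.0315 and 0.0515 m and z of cover in the frame of tray between 0.027 and 0.033 m and angle between cover's own z axis and vertical below 0.1 rad and angle between the y axis of cover and the y axis of tray, either way round below 0.15 rad and linear speed of each of link, cover, probe, plug, red_cap below 0.02 m/s and angular speed of each of link, cover, probe, plug, red_cap below 0.2 rad/s); the robot touches nothing.
It fails at once if the spanner is shifted more than 25 mm (distance of spanner from where it was at the start of the episode above 0.025 m).
It fails at once if the grease jar is shifted more than 25 mm (distance of jar from where it was at the start of the episode above 0.025 m).
It also fails if it takes over 128 s, if anything falls off the work surface, if the arm or the gripper's body presses on something with over 40 N, if the wrist force passes 120 N, or if a joint passes its speed limit or range.

## Working session

There is one attempt and no reset: what is moved stays moved. The work goes in short steps, Python scripts to look and compute and a tool call to move; the robot and the scene stay as the last step left them, time stands still between calls to the robot, and variables do not carry over. Pictures are saved under pics/ and viewed, at most 14 in all, crops included, and the job is handed in when it is done.

Besides the shell and the picture viewer there is one more tool, called after "Emit:" as name([rows], argument=value, ...), one row to a line, values as JSON. move_arm: Moves the arm, as the interface text tells. Its arguments: {"type":"object","properties":{"motion":{"type":"array","items":{"type":"array","items":{"type":"number"}}},"grip_force":{"type":"number"}},"required":["motion"]}

```bash
mkdir -p pics
cat > h.py <<'E'
import numpy as np, cv2
from rig import sensors, grab_frame, camera_params, order
def grab(n,fn=None):
    p=camera_params(n); im,d=grab_frame(n)
    if fn:
        cv2.imwrite('pics/'+fn+'.png',im[:,:,::-1]); np.savez('pics/'+fn+'.npz',im=im,d=d,K=p['camera_matrix'],T=p['world_from_camera'])
    return im,d,np.array(p['camera_matrix']),np.array(p['world_from_camera'])
def load(fn):
    z=np.load('pics/'+fn+'.npz'); return z['im'],z['d'],z['K'],z['T']
def ray(u,v,K,T,fish=False):
    x=(u-K[0,2])/K[0,0]; y=(v-K[1,2])/K[1,1]
    if fish:
        r=np.hypot(x,y); s=np.sin(r)/r if r>1e-9 else 1.; d=np.array([x*s,y*s,np.cos(r)])
    else: d=np.array([x,y,1.])
    return T[:3,3],T[:3,:3]@d
def onplane(u,v,z,K,T,fish=False):
    o,d=ray(u,v,K,T,fish); return o+d*(z-o[2])/d[2]
def cloud(d,K,T):
    v,u=np.mgrid[:d.shape[0],:d.shape[1]]
    P=np.stack([(u-K[0,2])/K[0,0]*d,(v-K[1,2])/K[1,1]*d,d],-1)
    return P@T[:3,:3].T+T[:3,3]
E
python3 - <<'E'
from h import *
s=sensors.sense(); print(s)
for n in ['scene','top','wrist']:
    im,d,K,T=grab(n,n+'0'); print(n,K.round(1).tolist(),T.round(3).tolist(), (d>0).mean())
E
```

```text
{'clock': 0.0, 'qpos': array([-1.11838700e+00,  3.53668133e-01,  1.63415659e+00,  2.84053194e-06,
        1.15520103e+00, -2.38734976e-03]), 'qvel': array([-0.00077917, -0.000743  , -0.00091819, -0.00068012,  0.00095316,
       -0.00083207]), 'joint_efforts': array([ 1.62661243e-03, -6.05239391e+01, -3.42075098e+01,  4.11773053e-04,
        9.22685053e-03, -4.30575665e-05]), 'eef_pos': array([ 274.34297771, -561.02332663,  230.53959543]), 'tcp_rot': array([-3.14015957e+00, -6.01838194e-06,  4.54795527e-01]), 'contact_force': array([-0.20809958,  0.52574947, -0.29525309]), 'wrist_torque': array([ 0.02210203,  0.09235008, -0.01986633]), 'grasp_force': 0.0, 'opening': 0.9977879466298571}
scene [[394.2, 0.0, 310.8], [0.0, 394.2, 190.2], [0.0, 0.0, 1.0]] [[-0.658, 0.642, -0.393, 937.887], [0.753, 0.557, -0.351, 335.598], [-0.007, -0.527, -0.85, 1034.369], [0.0, 0.0, 0.0, 1.0]] 0.996015625
top [[505.8, 0.0, 320.2], [0.0, 505.8, 197.0], [0.0, 0.0, 1.0]] [[0.009, -0.997, 0.081, 373.585], [-1.0, -0.008, 0.013, -79.036], [-0.013, -0.081, -0.997, 1211.846], [0.0, 0.0, 0.0, 1.0]] 0.99611328125
wrist [[309.7, 0.0, 313.4], [0.0, 309.7, 199.5], [0.0, 0.0, 1.0]] [[0.44, -0.864, -0.246, 336.27], [-0.898, -0.423, -0.119, -531.439], [-0.001, 0.273, -0.962, 373.462], [0.0, 0.0, 0.0, 1.0]] 0.98884765625
```

View pics/top0.png

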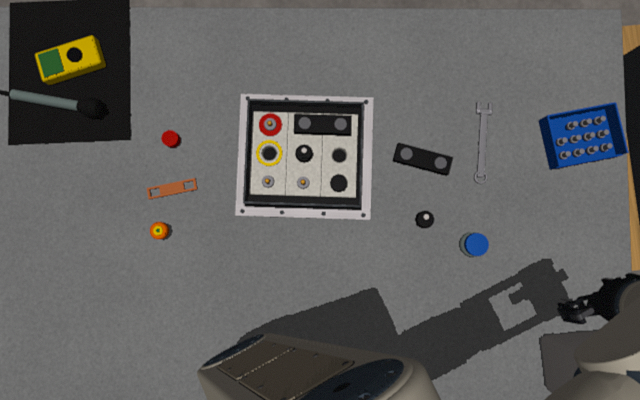

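View pics/scene0.png

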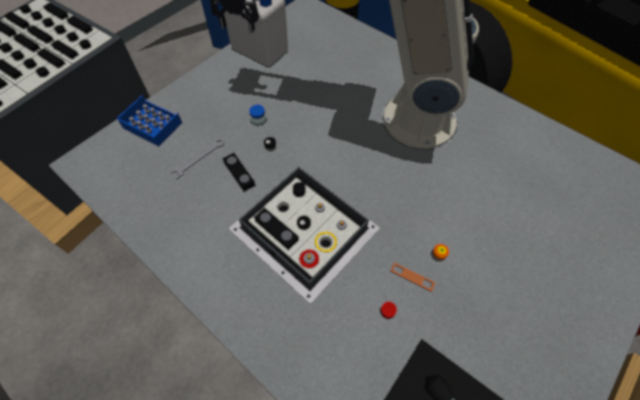

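The top view shows the tray at about (306,155), with the pilot ring at (269,153), open vent at (339,155), red post at (269,124) and bare posts at (268,182) and (303,183). The loose parts are the cap (171,139), link (172,188), probe (160,231), cover (423,159) and plug (425,219). The scene view agrees with this.

```bash
cat > m.py <<'E'
from h import *
im,d,K,T=load('top0')
hsv=cv2.cvtColor(im,cv2.COLOR_RGB2HSV); C=cloud(d,K,T)
def comp(mask,u,v,r,z,name):
    m=np.zeros(mask.shape,np.uint8); m[v-r:v+r,u-r:u+r]=mask[v-r:v+r,u-r:u+r]
    n,l,st,ce=cv2.connectedComponentsWithStats(m)
    i=1+np.argmax(st[1:,4]); cs,_=cv2.findContours((l==i).astype(np.uint8),0,2)
    rc=cv2.minAreaRect(cs[0]); (cx,cy),rad=cv2.minEnclosingCircle(cs[0])
    P=onplane(*rc[0],z,K,T); 
    b=[onplane(*q,z,K,T)[:2] for q in cv2.boxPoints(rc)]
    e=[b[1]-b[0],b[2]-b[1]]; e=max(e,key=np.linalg.norm); yaw=np.degrees(np.arctan2(e[1],e[0]))
    print(name,'px',np.round(rc[0],1),'n',st[i,4],'xy',P[:2].round(1),'len',np.linalg.norm(e).round(1),'dir',yaw.round(1),'zmed',np.median(C[l==i][:,2]).round(1))
H,S,V=[hsv[...,i].astype(int) for i in range(3)]
red=((H<4)|(H>176))&(S>150)&(V>90); cu=(H>4)&(H<16)&(S>100)&(V>110); org=(H>5)&(H<25)&(S>170)&(V>120)
dark=V<65; yel=(H>22)&(H<34)&(S>130)&(V>120)
comp(red,171,139,16,26,'cap'); comp(cu,172,188,35,6,'link'); comp(org|yel,160,231,16,36,'probe')
comp(dark|(C[...,2]>15),423,159,40,28,'cover'); comp(C[...,2]>15,425,219,16,30,'plug')
comp(red,269,124,16,30,'redring'); comp(yel,269,153,18,30,'yring')
comp(C[...,2]<20,269,153,12,30,'vent1');comp(C[...,2]<20,339,155,12,30,'vent2')
comp(C[...,2]>34,268,182,10,52,'postA');comp(C[...,2]>34,303,183,10,52,'postB')
comp(C[...,2]>34,269,124,10,52,'postR')
comp(V>150,306,155,90,55,'trayrim')
comp((H>100)&(H<125)&(S>120),476,243,20,50,'jar')
print(np.median(C[250:270,100:200,2]))
E
python3 m.py
```

```text
cap px [169.4 137.7] n 204 xy [609.1 297.7] len 38.0 dir -116.1 zmed 25.6
link px [171.3 188.3] n 436 xy [490.  295.2] len 119.5 dir -77.6 zmed 5.3
probe px [158. 230.] n 227 xy [389.2 313.8] len 37.5 dir -89.5 zmed 35.6
cover px [422.6 159. ] n 1140 xy [ 562.1 -303.7] len 136.9 dir -104.7 zmed 27.4
plug px [425.  219.5] n 260 xy [ 419.4 -307.9] len 41.9 dir -89.5 zmed 29.2
redring px [270.  124.5] n 263 xy [641.8  57.6] len 52.4 dir -89.6 zmed 31.0
yring px [268.5 152.5] n 215 xy [574.5  60. ] len 59.7 dir -179.1 zmed 30.0
vent1 px [269.5 153.5] n 157 xy [572.2  57.6] len 33.5 dir -44.0 zmed 9.4
vent2 px [339.  155.5] n 159 xy [ 568.6 -106.7] len 31.9 dir -44.3 zmed 9.8
postA px [267.5 181.5] n 112 xy [503.1  58.5] len 25.6 dir -179.0 zmed 38.7
postB px [302.5 182.5] n 113 xy [501.4 -22.4] len 30.0 dir -89.5 zmed 38.1
postR px [270.5 124.5] n 112 xy [636.8  53.9] len 26.0 dir -179.1 zmed 38.1
trayrim px [303.9 154.1] n 5826 xy [567.1 -25.1] len 243.9 dir -91.5 zmed 29.6
jar px [476.3 244.3] n 439 xy [ 363.3 -420.1] len 52.4 dir -135.3 zmed 49.4
-0.44598687120412706
```

View pics/wrist0.png

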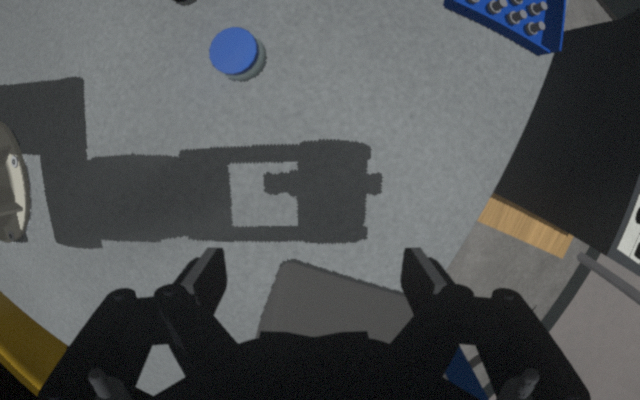

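```bash
cat >> h.py <<'E'
from scipy.spatial.transform import Rotation as Ro
def plan(x,y,z,yaw):
    s=sensors.sense(); R=Ro.from_euler('xyz',s['tcp_rot']); G=Ro.from_euler('xyz',[np.pi,0,yaw])
    t=R.inv().apply(np.array([x,y,z])-s['eef_pos'])/1000; w=(R.inv()*G).as_rotvec()
    print('t',round(float(s['clock']),2),'tcp',s['eef_pos'].round(1),s['tcp_rot'].round(3),'open',round(s['opening']*85.4,1),'gf',round(s['grasp_force'],1),'F',s['contact_force'].round(1)); print('row',w.round(3).tolist(),t.round(4).tolist())
def fcloud(d,K,T):
    v,u=np.mgrid[:d.shape[0],:d.shape[1]]
    x=(u-K[0,2])/K[0,0]; y=(v-K[1,2])/K[1,1]; r=np.hypot(x,y)+1e-9; k=np.tan(np.minimum(r,1.5))/r
    P=np.stack([x*k*d,y*k*d,d],-1)
    return P@T[:3,:3].T+T[:3,3]
def blob(mask,near,z,K,T,name='',fish=True,maxd=60):
    n,l,st,ce=cv2.connectedComponentsWithStats(mask.astype(np.uint8)); best=None
    for i in range(1,n):
        if st[i,4]<60: continue
        cs,_=cv2.findContours((l==i).astype(np.uint8),0,1); c=max(cs,key=len)[:,0]
        P=np.array([onplane(a,b,z,K,T,fish)[:2] for a,b in c],np.float32)
        if len(P)<5: continue
        rc=cv2.minAreaRect(P); el=cv2.fitEllipse(P); dd=np.hypot(*(np.array(rc[0])-near))
        if dd<maxd and (best is None or st[i,4]>best[0]): best=(st[i,4],rc,el,ce[i],P)
    if best: 
        b=cv2.boxPoints(best[1]); e=max([b[1]-b[0],b[2]-b[1]],key=np.linalg.norm)
        print(name,'px',best[3].round(0),'rect',np.round(best[1][0],1),np.round(best[1][1],1),'yaw',round(float(np.arctan2(e[1],e[0])%np.pi),3),'ell',np.round(best[2][0],1),np.round(best[2][1],1))
    else: print(name,'none')
    return best
E
python3 -c "
from h import *
plan(419,-308,150,.785)"
```

```text
t 0.15 tcp [ 274.4 -561.1  230.7] [-3.14  -0.     0.455] open 85.4 gf 0.0 F [-0.  -0.9  0. ]
row [-0.001, -0.0, -0.33] [0.2411, -0.1638, 0.0809]
```

The manual's scale: shifts go in shares of 0.75 m and turns go in shares of 2 rad. Converting my numbers, 0.2411 m is 0.3215, -0.1638 m is -0.2184, -0.33 rad is -0.165.

Emit:
move_arm([
  [0, 0, -0.04, 0.08, -0.0547, 0.0267, 0.085],
  [0, 0, -0.0825, 0.16, -0.1093, 0.0533, 0.085],
  [0, 0, -0.125, 0.24, -0.164, 0.08, 0.085],
  [-0.0005, 0, -0.165, 0.3215, -0.2184, 0.1079, 0.085],
  [-0.0005, 0, -0.165, 0.3215, -0.2184, 0.1079, 0.085],
  [-0.0005, 0, -0.165, 0.3215, -0.2184, 0.1079, 0.085],
])

```text
clock: 0.9
eef_pos: [419.7, -305.2, 149.2]
tcp_rot: [-3.14, 0.0, 0.789]
contact_force: [-0.2, -0.6, -0.7]
opening: 0.992
grasp_force: 0.0
```

```bash
cat > w.py <<'E'
from h import *
import sys
im,d,K,T=grab('wrist',sys.argv[1])
C=fcloud(d,K,T); hsv=cv2.cvtColor(im,cv2.COLOR_RGB2HSV); H,S,V=[hsv[...,i].astype(int) for i in range(3)]
E
cat w.py - > a.py <<'E'
print('bench z',np.median(C[(abs(C[...,2])<15)][:,2]))
blob((C[...,2]>24)&(C[...,2]<36),(419,-308),30,K,T,'plug')
blob((V<60)&(C[...,2]>10)&(C[...,2]<50),(419,-308),30,K,T,'plugV')
plan(419,-308,30,.785)
E
python3 a.py wplug
```

```text
bench z 0.24375241850867724
plug px [317. 194.] rect [ 421.  -308.4] [39.9 40.4] yaw 2.36 ell [ 420.7 -308.3] [40.4 40.5]
plugV px [316. 193.] rect [ 421.9 -307.5] [42.6 40.3] yaw 0.773 ell [ 421.2 -307.7] [40.3 42.4]
t 0.95 tcp [ 419.5 -307.   149.9] [-3.141  0.     0.788] open 84.9 gf 0.0 F [0.4 0.4 0.2]
row [-0.0, 0.0, 0.003] [-0.001, 0.0004, 0.1199]
```

View pics/wplug.png

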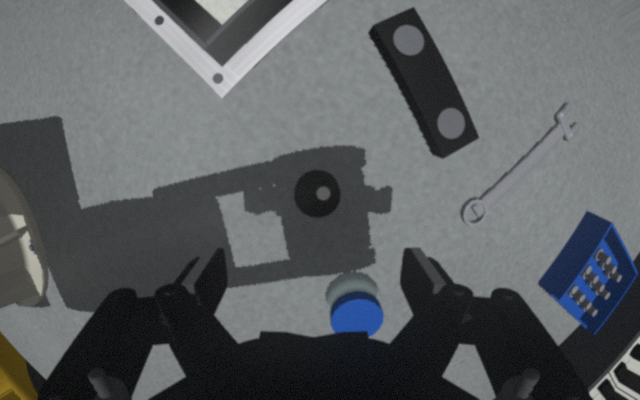

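The plug is at px (317,194), under the open gripper. The cover, spanner and jar (357,315) are clear of the fingers.

In the tool's units: 0.137 m is 0.1827, 0.09 m is 0.12, 0.003 rad is 0.0015.

Emit:
move_arm([
  [0, 0, 0.0015, 0.0007, 0.0027, 0.0533, 0.06],
  [0, 0, 0.0015, 0.0007, 0.0027, 0.12, 0.06],
  [0, 0, 0.0015, 0.0007, 0.0027, 0.1827, 0.06],
  [0, 0, 0.0015, 0.0007, 0.0027, 0.1827, 0.06],
  [0, 0, 0.0015, 0.0007, 0.0027, 0.1827, 0.035],
  [0, 0, 0.0015, 0.0007, 0.0027, 0.1827, 0.035],
  [0, 0, 0.0015, 0.0007, 0.0027, 0.1827, 0.035],
  [0, 0, 0.0015, 0.0007, 0.0027, 0.1827, 0.035],
], grip_force=40)

```text
clock: 1.95
eef_pos: [422.1, -310.5, 15.1]
tcp_rot: [3.137, -0.0, 0.782]
contact_force: [-1.6, -0.5, 9.1]
opening: 0.47
grasp_force: 41.2
```

```bash
python3 -c "
from h import *
plan(568.6,-106.7,150,.785)"
```

```text
t 1.95 tcp [ 422.1 -310.5   15.1] [ 3.137 -0.     0.782] open 40.1 gf 41.2 F [-1.6 -0.5  9.1]
row [0.004, -0.0, -0.003] [0.2476, -0.0408, -0.135]
```

In the tool's units: 0.187 m is 0.2493, 0.15 m is 0.2, 0.004 rad is 0.002.

Emit:
move_arm([
  [0, 0, 0, 0, 0, -0.0667, 0.035],
  [0, 0, 0, 0.0533, -0.008, -0.1333, 0.035],
  [0.002, 0, 0, 0.1333, -0.0267, -0.1533, 0.035],
  [0.002, 0, 0, 0.2, -0.044, -0.1533, 0.035],
  [0.002, 0, -0.0015, 0.2493, -0.0547, -0.1533, 0.035],
  [0.002, 0, -0.0015, 0.2493, -0.0547, -0.1533, 0.035],
  [0.002, 0, -0.0015, 0.2493, -0.0547, -0.1533, 0.035],
])

```text
clock: 2.82
eef_pos: [524.5, -148.8, 128.7]
tcp_rot: [-3.139, 0.0, 0.786]
contact_force: [0.3, 0.0, -0.8]
opening: 0.473
grasp_force: 40.9
```

```bash
cat w.py - > b.py <<'E'
Z=C[...,2]
print('lid z',np.median(Z[(abs(Z-30)<8)]))
lid=(Z>-20)&(Z<22)
blob(lid,(568,-107),30,K,T,'vent2',maxd=20); blob((V<60)&(Z<25),(568,-107),30,K,T,'vent2V',maxd=20)
t=C[(Z>60)&(Z<140)]; 
plan(568.6,-106.7,130,.785); print(T.round(3).tolist())
E
python3 b.py wv2
```

```text
lid z 29.98053233983336
vent2 px [316. 123.] rect [ 569.5 -107.2] [32.8 33.3] yaw 2.359 ell [ 569.5 -107.1] [32.8 33.1]
vent2V none
t 2.88 tcp [ 524.3 -149.2  128.5] [-3.139  0.     0.785] open 40.0 gf 40.9 F [-0.7 -0.2 -0.3]
row [-0.003, 0.0, -0.0] [0.0614, 0.0012, -0.0015]
[[0.707, -0.679, -0.195, 573.298], [-0.707, -0.681, -0.192, -100.65], [-0.002, 0.274, -0.962, 271.48], [0.0, 0.0, 0.0, 1.0]]
```

View pics/wv2.png

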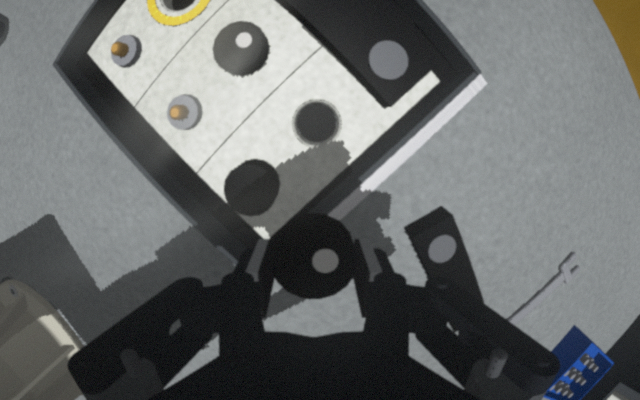

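The plug is held with its head at px (314,255), and the open vent is clear at (316,123).

Run:
```python
from h import *
im,d,K,T=load('wv2')
C=fcloud(d,K,T); print('z head',np.median(C[235:250,295:330,2]))
z=np.median(C[235:250,295:330,2])
for p in [(314,255),(270,255),(357,255),(314,212),(314,298)]: print(onplane(*p,z,K,T,True).round(1))
P=onplane(314,255,z,K,T,True); s=sensors.sense()['eef_pos']; print('off',P[:2]-s[:2])
plan(569.5-(P-s)[0],-107.1-(P-s)[1],130,.785)
```

```text
z head 143.651118400278
[ 528.9 -145.1  143.7]
[ 514.5 -130.9  143.7]
[ 542.8 -159.2  143.7]
[ 543.6 -130.4  143.7]
[ 512.1 -161.9  143.7]
off [4.69379485 4.17077108]
t 2.88 tcp [ 524.3 -149.2  128.5] [-3.139  0.     0.785] open 40.0 gf 40.9 F [-0.7 -0.2 -0.3]
row [-0.003, 0.0, -0.0] [0.0555, 0.0018, -0.0015]
```

Run:
```python
from h import *
im,d,K,T=load('wv2')
C=fcloud(d,K,T); Z=C[...,2]
s=sensors.sense()['eef_pos']
m=(abs(Z-143.6)<2.5); m[:,:268]=0; m[:,362:]=0
b=blob(m,s[:2],143.6,K,T,'head')
P=b[4]; t=np.array([.707,.707]); n=np.array([.707,-.707])
q=P-s[:2]; print('tool x',(q@t).min(),(q@t).max(),'tool y',(q@n).min(),(q@n).max())
for v in range(200,312,6): print(v,Z[v,314].round(1),im[v,314],(C[v,314,:2]-s[:2])@t)
```

```text
head px [313. 261.] rect [ 525.6 -147.8] [40.5 42.4] yaw 2.276 ell [ 525.7 -147.9] [38.8 42.6]
tool x -18.178667548908216 22.36671875785448 tool y -20.615436689561186 21.83825951557797
200 27.0 [33 33 35] -0.9712004653110484
206 27.0 [37 38 40] -6.110312685265969
212 42.4 [38 40 40] -6.263217004127
218 134.4 [22 24 26] 21.016241450884195
224 140.3 [24 21 18] 20.219413693371088
230 143.3 [26 25 24] 18.452808575866875
236 143.7 [17 22 20] 15.754423494168162
242 144.0 [17 19 25] 12.935172702855542
248 142.9 [14 20 16] 9.477559307614245
254 144.1 [65 64 64] 6.99614536272784
260 145.4 [94 96 93] 4.601222016801138
266 144.8 [84 85 83] 1.1352818211831832
272 143.7 [26 25 25] -2.6503095085740345
278 143.1 [24 25 24] -6.278135367467752
284 142.4 [28 27 29] -10.116408480313368
290 145.1 [26 24 25] -11.88530391294944
296 144.6 [25 20 25] -15.719744416061094
302 1.0 [139 144 144] -119.29413952639574
308 -0.4 [135 142 142] -128.16444464564947
```

In the tool's units: 0.095 m is 0.1267, 0.085 m is 0.1133, -0.003 rad is -0.0015.

Emit:
move_arm([
  [0, 0, 0, 0.0773, 0.0023, 0, 0.035],
  [-0.0015, 0, 0, 0.0805, 0.0023, 0, 0.035],
  [-0.0015, 0, 0, 0.0805, 0.0023, 0.0533, 0.035],
  [-0.0015, 0, 0, 0.0805, 0.0023, 0.0933, 0.035],
  [-0.0015, 0, 0, 0.0805, 0.0023, 0.1133, 0.035],
  [-0.0015, 0, 0, 0.0805, 0.0023, 0.1267, 0.035],
  [-0.0015, 0, 0, 0.0805, 0.0023, 0.1267, 0.035],
])

```text
clock: 3.75
eef_pos: [568.3, -107.3, 33.3]
tcp_rot: [-3.141, 0.0, 0.784]
contact_force: [0.2, 0.6, 0.5]
opening: 0.471
grasp_force: 40.9
```

```bash
python3 -c "
from h import *
plan(569.5,-107.1,32,.785)"
```

```text
t 3.75 tcp [ 568.3 -107.3   33.3] [-3.141  0.     0.784] open 40.2 gf 40.9 F [0.2 0.6 0.5]
row [-0.0, 0.0, -0.001] [0.001, 0.0007, 0.0013]
```

In the tool's units: -0.12 m is -0.16, -0.08 m is -0.1067.

Emit:
move_arm([
  [0, 0, 0, 0, 0, 0, 0.053],
  [0, 0, 0, 0, 0, 0, 0.053],
  [0, 0, 0, 0, 0, 0, 0.053],
  [0, 0, 0, 0, 0, -0.04, 0.053],
  [0, 0, 0, 0, 0, -0.1067, 0.06],
  [0, 0, 0, -0.0267, 0, -0.16, 0.06],
  [0, 0, 0, -0.0267, 0, -0.16, 0.06],
  [0, 0, 0, -0.0267, 0, -0.16, 0.06],
])

```text
clock: 4.75
eef_pos: [554.2, -120.9, 153.1]
tcp_rot: [-3.142, 0.0, 0.785]
contact_force: [-0.4, -0.1, -0.6]
opening: 0.703
grasp_force: 0.0
```

```bash
cat w.py - > c.py <<'E'
Z=C[...,2]
b=blob((Z>40)&(Z<52),(569.5,-107.1),46,K,T,'plug',maxd=15)
print('z',np.median(Z[(np.hypot(C[...,0]-569.5,C[...,1]+107.1)<15)]))
b=blob((Z<20)&(Z>-20),(572,57.6),30,K,T,'vent1',maxd=20)
plan(389,313.8,150,.785)
E
python3 c.py wc
```

```text
plug px [314. 171.] rect [ 569.9 -106.3] [40.2 41.2] yaw 2.355 ell [ 569.8 -106.6] [40.3 40.5]
z 244.23801075883458
vent1 px [189.  43.] rect [574.   55.8] [31.  31.1] yaw 2.611 ell [573.8  55.7] [29.1 32. ]
t 4.8 tcp [ 553.9 -120.8  152.4] [-3.14e+00  1.00e-03  7.85e-01] open 60.0 gf 0.0 F [-0.8  0.5 -1.4]
row [-0.001, 0.001, -0.0] [0.1904, -0.424, 0.0027]
```

In the tool's units: -0.424 m is -0.5653, 0.1904 m is 0.2539.

Emit:
move_arm([
  [0, 0, 0, 0.032, -0.0707, 0, 0.07],
  [0, 0, 0, 0.064, -0.1413, 0, 0.07],
  [0, 0, 0, 0.096, -0.2133, 0, 0.07],
  [0, 0, 0, 0.128, -0.284, 0, 0.07],
  [0, 0, 0, 0.16, -0.3547, 0, 0.07],
  [0, 0, 0, 0.192, -0.4267, 0, 0.07],
  [0, 0, 0, 0.224, -0.4973, 0, 0.07],
  [0, 0, 0, 0.2539, -0.5653, 0.0036, 0.07],
])

```text
clock: 5.8
eef_pos: [388.0, 315.2, 149.4]
tcp_rot: [-3.141, 0.002, 0.785]
contact_force: [0.7, 0.2, 0.5]
opening: 0.819
grasp_force: 0.0
```

Emit:
move_arm([
  [0, 0, 0, 0, 0, 0, 0.07],
  [0, 0, 0, 0, 0, 0, 0.07],
])

```text
clock: 6.05
eef_pos: [388.7, 313.1, 149.4]
tcp_rot: [-3.142, 0.003, 0.786]
contact_force: [0.7, -0.5, -0.2]
opening: 0.818
grasp_force: 0.0
```

```bash
cat w.py - > d.py <<'E'
Z=C[...,2]
b=blob((Z>30)&(Z<42),(389,313.8),36,K,T,'probe',maxd=40)
b=blob((S>140)&(H>4)&(H<35)&(Z>20),(389,313.8),36,K,T,'probeC',maxd=40)
x,y=b[2][0]
plan(x,y,20,.785)
E
python3 d.py wd
```

```text
probe px [311. 193.] rect [388.3 315.1] [41.3 40.5] yaw 0.887 ell [388.2 314.9] [40.2 40.8]
probeC px [312. 192.] rect [389.2 315.6] [41.6 38.7] yaw 0.786 ell [389.  315.3] [38.1 41.3]
t 6.1 tcp [389.1 312.6 149.7] [3.142e+00 2.000e-03 7.850e-01] open 70.1 gf 0.0 F [-0.8 -1.2 -0.2]
row [0.0, 0.002, -0.0] [0.0021, -0.002, 0.1297]
```

In the tool's units: 0.131 m is 0.1747, -0.002 m is -0.0027, 0.002 rad is 0.001.

Emit:
move_arm([
  [0, 0, 0, 0.002, -0.0027, 0.0667, 0.06],
  [0, 0, 0, 0.002, -0.0027, 0.1333, 0.06],
  [0, 0.001, 0, 0.002, -0.0027, 0.1747, 0.06],
  [0, 0.001, 0, 0.002, -0.0027, 0.1747, 0.06],
  [0, 0.001, 0, 0.002, -0.0027, 0.1747, 0.035],
  [0, 0.001, 0, 0.002, -0.0027, 0.1747, 0.035],
  [0, 0.001, 0, 0.002, -0.0027, 0.1747, 0.035],
  [0, 0.001, 0, 0.002, -0.0027, 0.1747, 0.035],
])

```text
clock: 7.1
eef_pos: [390.0, 316.5, 20.9]
tcp_rot: [3.141, -0.004, 0.785]
contact_force: [0.7, -1.9, 8.8]
opening: 0.469
grasp_force: 41.1
```

```bash
python3 -c "
from h import *
plan(533,18,140,.785)"
```

```text
t 7.1 tcp [390.  316.5  20.9] [ 3.141 -0.004  0.785] open 40.1 gf 41.1 F [ 0.7 -1.9  8.8]
row [0.001, -0.004, 0.0] [-0.1094, 0.3123, -0.1195]
```

In the tool's units: 0.312 m is 0.416, 0.264 m is 0.352, -0.004 rad is -0.002.

Emit:
move_arm([
  [0, 0, 0, 0, 0, -0.08, 0.035],
  [0, 0, 0, 0, 0, -0.16, 0.035],
  [0, 0, 0, -0.0253, 0.0693, -0.16, 0.035],
  [0, 0, 0, -0.0507, 0.1387, -0.16, 0.035],
  [0, 0, 0, -0.0747, 0.2107, -0.16, 0.035],
  [0, 0, 0, -0.1, 0.28, -0.16, 0.035],
  [0, -0.001, 0, -0.124, 0.352, -0.16, 0.035],
  [0.0005, -0.002, 0, -0.1453, 0.416, -0.16, 0.035],
])

```text
clock: 8.1
eef_pos: [533.0, 16.2, 140.0]
tcp_rot: [-3.141, 0.001, 0.784]
contact_force: [0.1, 0.6, -0.4]
opening: 0.47
grasp_force: 41.0
```

Emit:
move_arm([
  [0, 0, 0, 0, 0, 0, 0.035],
  [0, 0, 0, 0, 0, 0, 0.035],
])

```text
clock: 8.35
eef_pos: [531.8, 18.1, 139.4]
tcp_rot: [-3.14, 0.002, 0.784]
contact_force: [0.6, 0.4, -0.6]
opening: 0.47
grasp_force: 41.0
```

```bash
cat w.py - > e.py <<'E'
Z=C[...,2]; s=sensors.sense()['eef_pos']
b=blob((Z<20)&(Z>-20),(572,57.6),30,K,T,'vent1',maxd=15)
y=blob((S>120)&(H>20)&(H<35)&(Z<40)&(Z>20),(572,57.6),30,K,T,'yring',maxd=15)
zt=np.median(Z[(Z>s[2]+8)&(Z<s[2]+25)&(S>140)&(H>4)&(H<35)]); print('head top - tcp',zt-s[2])
m=(abs(Z-zt)<2.5)&(S>100); h=blob(m,s[:2],zt,K,T,'head')
o=(np.array(h[2][0])-s[:2]); print('off tool',o@[.707,.707],o@[.707,-.707])
x,yy=np.array(b[2][0])-[.5,.5]*1
plan(*b[2][0],49-(zt-s[2]) if 0 else 51,.785)
# bare posts
for p in ((503,58.5),(501.4,-22.4),(639,57)):
    q=blob((Z>34)&(Z<45),p,38,K,T,'shoulder',maxd=15); q=blob((Z>46)&(Z<56),p,52,K,T,'stud',maxd=15)
E
python3 e.py we
```

```text
vent1 px [314. 126.] rect [573.2  59.1] [33.2 33.3] yaw 2.821 ell [573.4  59.1] [32.7 32.9]
yring px [314. 126.] rect [573.1  58.8] [62.  61.8] yaw 0.528 ell [573.1  58.8] [61.3 61.6]
head top - tcp 15.245079908837454
head px [313. 267.] rect [530.8  17. ] [40.3 39.6] yaw 0.109 ell [530.8  16.8] [39.1 39.8]
off tool -1.872691253616158 0.6300587942616573
t 8.4 tcp [531.7  18.6 139.4] [-3.14e+00  2.00e-03  7.85e-01] open 40.0 gf 41.0 F [ 0.3  0.4 -1. ]
row [-0.002, 0.002, 0.0] [0.0583, 0.0009, 0.0883]
shoulder px [255. 183.] rect [506.1  60.5] [28.3 27.9] yaw 0.63 ell [506.1  60.3] [27.3 28.3]
stud px [252. 188.] rect [506.8  60.3] [11.3 11.2] yaw 0.74 ell [506.5  60.3] [11.  11.4]
shoulder none
stud none
shoulder px [375.  70.] rect [640.4  57.3] [28.9 27.3] yaw 0.037 ell [640.4  57.4] [27.2 28.1]
stud px [379.  68.] rect [640.   57.6] [11.4 11.7] yaw 1.747 ell [640.   57.5] [11.2 11.8]
```

View pics/we.png

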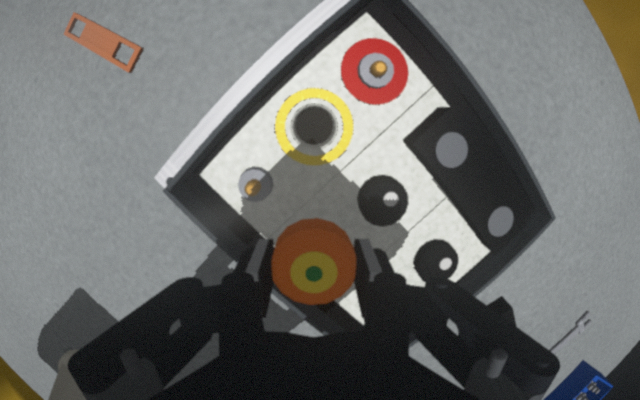

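The probe is held with its head at px (314,262). The yellow-ringed vent is at (314,126) and the red post at (377,69).

In the tool's units: 0.1045 m is 0.1393, 0.085 m is 0.1133, -0.002 rad is -0.001.

Emit:
move_arm([
  [0, 0, 0, 0.0797, 0.0005, 0, 0.035],
  [-0.001, 0.001, 0, 0.0797, 0.0005, 0.04, 0.035],
  [-0.001, 0.001, 0, 0.0797, 0.0005, 0.08, 0.035],
  [-0.001, 0.001, 0, 0.0797, 0.0005, 0.1133, 0.035],
  [-0.001, 0.001, 0, 0.0797, 0.0005, 0.1393, 0.035],
  [-0.001, 0.001, 0, 0.0797, 0.0005, 0.1393, 0.035],
  [-0.001, 0.001, 0, 0.0797, 0.0005, 0.1393, 0.035],
])

```text
clock: 9.28
eef_pos: [574.9, 60.3, 35.3]
tcp_rot: [3.14, -0.0, 0.785]
contact_force: [0.3, -1.4, -0.1]
opening: 0.47
grasp_force: 42.9
```

```bash
python3 -c "
from h import *
plan(573.2,58.9,35,.785)"
```

```text
t 9.28 tcp [574.9  60.3  35.3] [ 3.14  -0.     0.785] open 40.2 gf 42.9 F [ 0.3 -1.4 -0.1]
row [0.001, -0.0, 0.0] [-0.0021, -0.0002, 0.0003]
```

In the tool's units: -0.12 m is -0.16, -0.08 m is -0.1067.

Emit:
move_arm([
  [0, 0, 0, 0, 0, 0, 0.053],
  [0, 0, 0, 0, 0, 0, 0.053],
  [0, 0, 0, 0, 0, 0, 0.053],
  [0, 0, 0, 0, 0, -0.04, 0.053],
  [0, 0, 0, 0, 0, -0.1067, 0.06],
  [0, 0, 0, -0.0267, 0, -0.16, 0.06],
  [0, 0, 0, -0.0267, 0, -0.16, 0.06],
  [0, 0, 0, -0.0267, 0, -0.16, 0.06],
])

```text
clock: 10.28
eef_pos: [560.3, 45.8, 154.5]
tcp_rot: [3.141, 0.0, 0.784]
contact_force: [-0.0, 0.0, -0.3]
opening: 0.703
grasp_force: 0.0
```

```bash
cat w.py - > f.py <<'E'
Z=C[...,2]
b=blob((Z>42)&(Z<53)&(S>120),(573,59),48,K,T,'probe',maxd=15)
m=(Z>40)&(Z<60)&(S>140)&(H>4)&(H<35); print('z',np.median(Z[m]),m.sum())
for p in ((504,58.5),(502,-22.4),(639,57)):
    q=blob((Z>34)&(Z<45),p,38,K,T,'shoulder',maxd=15); q=blob((Z>46)&(Z<56),p,52,K,T,'stud',maxd=15)
plan(609,297.7,150,.785)
E
python3 f.py wf
```

```text
probe px [314. 175.] rect [573.8  58.1] [40.3 39.6] yaw 0.784 ell [573.7  58.3] [39.2 40.8]
z 48.11008612425877 1380
shoulder px [260. 222.] rect [506.6  60.1] [28.  27.9] yaw 0.788 ell [506.2  60.5] [27.1 28.8]
stud px [257. 228.] rect [507.4  61. ] [11.4 10.6] yaw 0.73 ell [507.1  60.9] [10.9 11.8]
shoulder px [322. 279.] rect [504.6 -22.1] [29.6 27.2] yaw 0.778 ell [504.6 -21.5] [26.5 29.5]
stud px [322. 288.] rect [505.1 -20.3] [14.4 10.2] yaw 0.804 ell [505.2 -20.5] [10.5 13.4]
shoulder px [370. 118.] rect [640.9  57.5] [28.  27.5] yaw 0.81 ell [640.7  57.6] [27.4 27.7]
stud px [374. 119.] rect [640.6  57.6] [11.2 11.4] yaw 2.385 ell [640.6  57.7] [11.3 11.6]
t 10.32 tcp [560.   45.9 153.9] [3.141e+00 1.000e-03 7.850e-01] open 60.2 gf 0.0 F [-0.3 -0.9 -0.1]
row [0.0, 0.001, -0.0] [0.2126, -0.1436, 0.0037]
```

In the tool's units: 0.2126 m is 0.2835, -0.1436 m is -0.1915.

Emit:
move_arm([
  [0, 0, 0, 0.056, -0.0387, 0, 0.07],
  [0, 0, 0, 0.1133, -0.076, 0, 0.07],
  [0, 0, 0, 0.1707, -0.1147, 0, 0.07],
  [0, 0, 0, 0.2267, -0.1533, 0, 0.07],
  [0, 0, 0, 0.2835, -0.1915, 0.0049, 0.07],
  [0, 0, 0, 0.2835, -0.1915, 0.0049, 0.07],
  [0, 0, 0, 0.2835, -0.1915, 0.0049, 0.07],
])

```text
clock: 11.2
eef_pos: [608.4, 297.3, 149.1]
tcp_rot: [3.141, 0.003, 0.786]
contact_force: [-0.1, 0.2, 0.3]
opening: 0.823
grasp_force: 0.0
```

```bash
cat w.py - > g.py <<'E'
Z=C[...,2]
b=blob((Z>21)&(Z<32),(609,297.7),26,K,T,'cap',maxd=40)
b=blob((S>140)&((H<5)|(H>175))&(Z>15),(609,297.7),26,K,T,'capC',maxd=40)
x,y=b[2][0]
plan(x,y,20,.785)
E
python3 g.py wg
```

```text
cap px [312. 190.] rect [608.8 299. ] [39.3 39.2] yaw 0.786 ell [608.5 298.5] [38.9 39.2]
capC px [315. 190.] rect [610.7 298.7] [39.9 32.7] yaw 1.224 ell [610.5 297.7] [29.5 39.5]
t 11.25 tcp [608.6 296.7 149.6] [3.141e+00 3.000e-03 7.850e-01] open 69.6 gf 0.0 F [-0.7 -0.4 -0.3]
row [0.0, 0.003, -0.0] [0.0024, 0.0006, 0.1296]
```

In the tool's units: 0.139 m is 0.1853, 0.1 m is 0.1333, 0.003 rad is 0.0015.

Emit:
move_arm([
  [0, 0, 0, 0.002, -0.0017, 0.0667, 0.06],
  [0, 0, 0, 0.002, -0.0017, 0.1333, 0.06],
  [0, 0.0015, 0, 0.002, -0.0017, 0.1853, 0.06],
  [0, 0.0015, 0, 0.002, -0.0017, 0.1853, 0.06],
  [0, 0.0015, 0, 0.002, -0.0017, 0.1853, 0.033],
  [0, 0.0015, 0, 0.002, -0.0017, 0.1853, 0.033],
  [0, 0.0015, 0, 0.002, -0.0017, 0.1853, 0.033],
  [0, 0.0015, 0, 0.002, -0.0017, 0.1853, 0.033],
])

```text
clock: 12.25
eef_pos: [611.0, 300.0, 14.0]
tcp_rot: [3.139, -0.006, 0.785]
contact_force: [0.1, -1.5, 8.5]
opening: 0.449
grasp_force: 40.8
```

```bash
python3 -c "
from h import *
plan(598,15,140,.785)"
```

```text
t 12.25 tcp [611. 300.  14.] [ 3.139 -0.006  0.785] open 38.4 gf 40.8 F [ 0.1 -1.5  8.5]
row [0.002, -0.006, -0.0] [-0.2098, 0.1927, -0.1268]
```

In the tool's units: -0.21 m is -0.28, 0.193 m is 0.2573, -0.006 rad is -0.003.

Emit:
move_arm([
  [0, 0, 0, 0, 0, -0.08, 0.033],
  [0, 0, 0, 0, 0, -0.16, 0.033],
  [0, 0, 0, -0.056, 0.0533, -0.1693, 0.033],
  [0, 0, 0, -0.112, 0.1067, -0.1693, 0.033],
  [0, 0, 0, -0.168, 0.16, -0.1693, 0.033],
  [0, -0.0015, 0, -0.2267, 0.2133, -0.1693, 0.033],
  [0.001, -0.003, 0, -0.28, 0.2573, -0.1693, 0.033],
  [0.001, -0.003, 0, -0.28, 0.2573, -0.1693, 0.033],
])

```text
clock: 13.25
eef_pos: [596.8, 11.2, 139.3]
tcp_rot: [-3.141, 0.003, 0.781]
contact_force: [-0.3, 0.0, -1.0]
opening: 0.447
grasp_force: 40.6
```

Emit:
move_arm([
  [0, 0, 0, 0, 0, 0, 0.033],
  [0, 0, 0, 0, 0, 0, 0.033],
])

```text
clock: 13.5
eef_pos: [597.3, 15.6, 138.7]
tcp_rot: [-3.141, 0.003, 0.786]
contact_force: [0.1, -0.4, -1.0]
opening: 0.447
grasp_force: 40.6
```

```bash
cat w.py - > i.py <<'E'
Z=C[...,2]; s=sensors.sense()['eef_pos']
mr=(S>140)&((H<5)|(H>175))
blob(mr&(Z<40)&(Z>20),(640,57.6),30,K,T,'rring',maxd=15)
q=blob((Z>34)&(Z<45),(640,57.6),38,K,T,'shoulder',maxd=15); st=blob((Z>46)&(Z<56),(640,57.6),52,K,T,'stud',maxd=15)
mm=(Z>s[2]+5)&(Z<s[2]+30)&mr; zt=np.median(Z[mm]); print('top-tcp',zt-s[2])
h=blob((abs(Z-zt)<2.5)&(S>100),s[:2],zt,K,T,'head')
o=(np.array(h[2][0])-s[:2]); print('off tool',o@[.707,.707],o@[.707,-.707])
plan(*st[2][0],41,.785)
E
python3 i.py wi
```

```text
rring px [315. 122.] rect [641.2  56.9] [53.  54.2] yaw 2.358 ell [641.3  57.3] [52.9 53.8]
shoulder px [315. 123.] rect [640.8  57.7] [27.6 27.3] yaw 0.793 ell [641.2  57.5] [27.1 27.4]
stud px [315. 124.] rect [641.1  57.1] [11.1 11. ] yaw 0.788 ell [641.2  57.2] [11.  11.2]
top-tcp 12.191918426650147
head px [314. 265.] rect [596.3  14.2] [39.3 39.3] yaw 0.199 ell [596.1  14. ] [38.7 39.2]
off tool -1.9808811314310204 0.34144030230430633
t 13.55 tcp [597.2  15.6 138.6] [-3.141e+00  3.000e-03  7.860e-01] open 37.9 gf 40.6 F [ 0.8 -0.4  0.1]
row [-0.001, 0.003, 0.001] [0.0607, 0.0018, 0.0975]
```

View pics/wi.png

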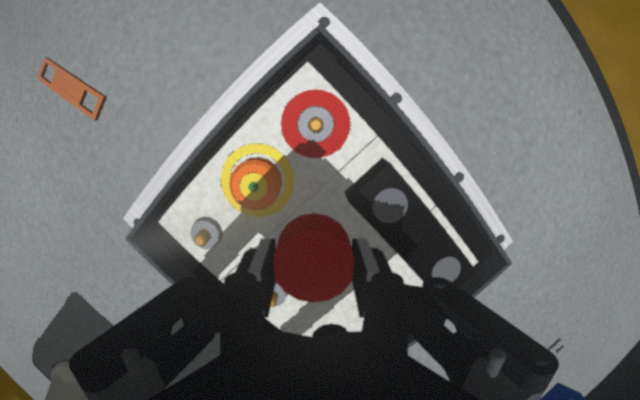

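The red post is at px (315,124), and the cap is held with its head at (314,258). The plug and probe are in place.

In the tool's units: 0.081 m is 0.108, 0.0626 m is 0.0835, 0.003 rad is 0.0015.

Emit:
move_arm([
  [0, 0, 0, 0.0835, 0.0019, 0, 0.033],
  [-0.0005, 0.0015, 0, 0.0835, 0.0019, 0.04, 0.033],
  [-0.0005, 0.0015, 0, 0.0835, 0.0019, 0.08, 0.033],
  [-0.0005, 0.0015, 0, 0.0835, 0.0019, 0.108, 0.033],
  [-0.0005, 0.0015, 0, 0.0835, 0.0019, 0.108, 0.033],
  [-0.0005, 0.0015, 0, 0.0835, 0.0019, 0.108, 0.033],
])

```text
clock: 14.3
eef_pos: [642.8, 57.7, 58.1]
tcp_rot: [3.141, -0.001, 0.785]
contact_force: [-0.4, 1.4, 0.7]
opening: 0.445
grasp_force: 40.6
```

```bash
python3 -c "
from h import *
plan(641.2+1.5,57.3+1.2,45,.785)"
```

```text
t 14.3 tcp [642.8  57.7  58.1] [ 3.141e+00 -1.000e-03  7.850e-01] open 38.0 gf 40.6 F [-0.4  1.4  0.7]
row [0.001, -0.001, -0.0] [0.0004, -0.0006, 0.0131]
```

In the tool's units: 0.013 m is 0.0173, -0.0004 m is -0.0005.

Emit:
move_arm([
  [0, 0, 0, 0.0005, -0.0005, 0.0067, 0.033],
  [0, 0, 0, 0.0005, -0.0005, 0.0133, 0.033],
  [0, 0, 0, 0.0005, -0.0005, 0.0173, 0.033],
  [0, 0, 0, 0.0005, -0.0005, 0.0173, 0.033],
])

```text
clock: 14.8
eef_pos: [642.1, 58.0, 44.2]
tcp_rot: [-3.141, 0.0, 0.785]
contact_force: [0.6, 0.3, -0.4]
opening: 0.446
grasp_force: 40.6
```

```bash
python3 -c "
from h import *
plan(641.2+1.5,57.3+1.2,45,.785)"
```

```text
t 14.8 tcp [642.1  58.   44.2] [-3.141  0.     0.785] open 38.1 gf 40.6 F [ 0.6  0.3 -0.4]
row [-0.0, 0.0, -0.0] [0.0008, 0.0001, -0.0008]
```

No contact force, and the cap is down over the post. I'll release it and go to the link.

In the tool's units: -0.11 m is -0.1467, -0.08 m is -0.1067.

Emit:
move_arm([
  [0, 0, 0, 0, 0, 0, 0.05],
  [0, 0, 0, 0, 0, 0, 0.05],
  [0, 0, 0, 0, 0, 0, 0.05],
  [0, 0, 0, 0, 0, -0.04, 0.05],
  [0, 0, 0, 0, 0, -0.1067, 0.06],
  [0, 0, 0, -0.0267, 0, -0.1467, 0.06],
  [0, 0, 0, -0.0267, 0, -0.1467, 0.06],
  [0, 0, 0, -0.0267, 0, -0.1467, 0.06],
])

```text
clock: 15.8
eef_pos: [627.7, 44.1, 153.7]
tcp_rot: [-3.141, 0.0, 0.785]
contact_force: [-1.3, -0.1, 0.3]
opening: 0.701
grasp_force: 0.0
```

```bash
cat w.py - > j.py <<'E'
Z=C[...,2]
b=blob((Z>50)&(Z<62)&(S>120),(641,57.3),56,K,T,'cap',maxd=15)
m=(Z>40)&(Z<80)&(S>140)&((H<5)|(H>175)); print('z',np.median(Z[m]),m.sum())
plan(490,295.2,120,1.787)
E
python3 j.py wj
```

```text
cap px [314. 178.] rect [641.   56.9] [39.  39.1] yaw 2.356 ell [640.7  56.5] [38.3 39. ]
z 56.15053769167925 1246
t 15.85 tcp [627.5  44.2 153.1] [-3.141e+00  1.000e-03  7.850e-01] open 60.4 gf 0.0 F [0.2 0.4 1. ]
row [-0.002, 0.0, -1.002] [0.0801, -0.2748, 0.0333]
```

In the tool's units: -0.2748 m is -0.3664, 0.0801 m is 0.1068, -1.002 rad is -0.501.

Emit:
move_arm([
  [0, 0, -0.07, 0.0133, -0.0453, 0, 0.06],
  [0, 0, -0.14, 0.0267, -0.0907, 0, 0.06],
  [0, 0, -0.215, 0.04, -0.1373, 0, 0.06],
  [0, 0, -0.285, 0.0533, -0.1827, 0, 0.06],
  [0, 0, -0.355, 0.0667, -0.2293, 0, 0.06],
  [0, 0, -0.43, 0.0867, -0.2973, 0.0133, 0.06],
  [-0.001, 0, -0.501, 0.1068, -0.3664, 0.0444, 0.06],
  [-0.001, 0, -0.501, 0.1068, -0.3664, 0.0444, 0.06],
])

```text
clock: 16.85
eef_pos: [487.0, 297.1, 117.9]
tcp_rot: [-3.138, 0.002, 1.792]
contact_force: [0.6, -0.6, -0.1]
opening: 0.708
grasp_force: 0.0
```

Emit:
move_arm([
  [0, 0, 0, 0, 0, 0, 0.06],
  [0, 0, 0, 0, 0, 0, 0.06],
])

```text
clock: 17.1
eef_pos: [491.1, 294.3, 120.9]
tcp_rot: [3.14, 0.001, 1.785]
contact_force: [0.6, 0.3, -0.4]
opening: 0.701
grasp_force: 0.0
```

```bash
cat w.py - > k.py <<'E'
Z=C[...,2]
b=blob((S>90)&(H>3)&(H<18)&(Z<20)&(V>60),(490,295),6,K,T,'link',maxd=40)
e=b[1]; bx=cv2.boxPoints(e); q=max([bx[1]-bx[0],bx[2]-bx[1]],key=np.linalg.norm); yaw=np.arctan2(q[1],q[0])%np.pi
plan(*e[0],2,yaw)
E
python3 k.py wk
```

```text
link px [311. 189.] rect [488.7 294.9] [ 27.  118.2] yaw 1.787 ell [488.5 295.9] [ 28.7 163.3]
t 17.15 tcp [491.2 294.3 121.1] [3.140e+00 1.000e-03 1.785e+00] open 59.8 gf 0.0 F [-1.1 -0.   0.4]
row [0.002, 0.001, -0.002] [0.0013, -0.0026, 0.1191]
```

View pics/wk.png

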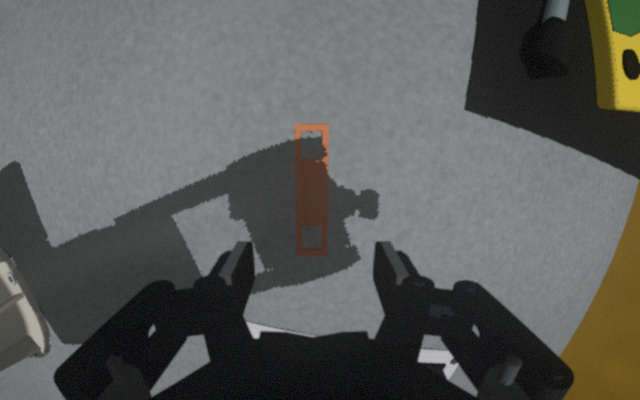

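The link is at px (311,189), lined up between the fingers.

In the tool's units: 0.1205 m is 0.1607, 0.1 m is 0.1333, -0.002 rad is -0.001.

Emit:
move_arm([
  [0, 0, 0, 0.0017, -0.0035, 0.0667, 0.044],
  [0, 0, 0, 0.0017, -0.0035, 0.1333, 0.044],
  [0.001, 0.0005, -0.001, 0.0017, -0.0035, 0.1607, 0.044],
  [0.001, 0.0005, -0.001, 0.0017, -0.0035, 0.1607, 0.044],
  [0.001, 0.0005, -0.001, 0.0017, -0.0035, 0.1607, 0.02],
  [0.001, 0.0005, -0.001, 0.0017, -0.0035, 0.1607, 0.02],
  [0.001, 0.0005, -0.001, 0.0017, -0.0035, 0.1607, 0.02],
  [0.001, 0.0005, -0.001, 0.0017, -0.0035, 0.1607, 0.02],
], grip_force=60)

```text
clock: 18.15
eef_pos: [488.9, 295.8, 1.6]
tcp_rot: [3.14, -0.0, 1.789]
contact_force: [1.3, -2.5, 5.6]
opening: 0.296
grasp_force: 59.4
```

```bash
python3 -c "
from h import *
plan(504,-70,140,1.55)"
```

```text
t 18.15 tcp [488.9 295.8   1.6] [ 3.14  -0.     1.789] open 25.3 gf 59.4 F [ 1.3 -2.5  5.6]
row [0.002, -0.0, 0.239] [-0.3604, -0.0641, -0.1386]
```

In the tool's units: -0.335 m is -0.4467, -0.275 m is -0.3667, 0.239 rad is 0.1195.

Emit:
move_arm([
  [0, 0, 0, 0, 0, -0.0667, 0.02],
  [0, 0, 0, 0, 0, -0.1333, 0.02],
  [0, 0, 0.02, -0.0733, -0.0133, -0.1867, 0.02],
  [0, 0, 0.04, -0.1467, -0.0267, -0.2, 0.02],
  [0, 0, 0.06, -0.22, -0.04, -0.2, 0.02],
  [0, 0, 0.08, -0.2933, -0.0533, -0.2, 0.02],
  [0, 0, 0.1, -0.3667, -0.0667, -0.2, 0.02],
  [0.001, 0, 0.1195, -0.4467, -0.08, -0.2, 0.02],
])

```text
clock: 19.15
eef_pos: [501.5, -46.0, 150.9]
tcp_rot: [-3.14, 0.0, 1.549]
contact_force: [1.8, 1.5, -0.6]
opening: 0.294
grasp_force: 59.9
```

In the tool's units: -0.028 m is -0.0373.

Emit:
move_arm([
  [0, 0, 0, -0.0373, 0, 0, 0.02],
  [0, 0, 0, -0.0373, 0, 0, 0.02],
  [0, 0, 0, -0.0373, 0, 0, 0.02],
])

```text
clock: 19.52
eef_pos: [501.0, -71.9, 150.5]
tcp_rot: [-3.139, -0.0, 1.549]
contact_force: [0.0, 0.6, -2.2]
opening: 0.295
grasp_force: 59.9
```

```bash
cat w.py - > l.py <<'E'
Z=C[...,2]; s=sensors.sense()['eef_pos']; print(s)
for n,p in (('A',(505,60)),('B',(503.4,-22))):
    q=blob((Z>34)&(Z<45),p,38,K,T,n+'shoulder',maxd=15); st=blob((Z>46)&(Z<56),p,52,K,T,n+'stud',maxd=15)
mr=(S>90)&(H>3)&(H<18)
mm=(Z>s[2]-8)&(Z<s[2]+20)&mr; zt=np.median(Z[mm]); print('top-tcp',zt-s[2],mm.sum())
h=blob(mr&(Z>100),s[:2],zt,K,T,'link')
y0=C[mm]; A=np.c_[y0[:,:2]-s[:2],np.ones(len(y0))]; print('plane',np.linalg.lstsq(A,y0[:,2],rcond=None)[0])
o=(np.array(h[1][0])-s[:2]); print('off world',o)
plan(504.3,19,60,1.548)
E
python3 l.py wl
```

```text
[501.0455055  -71.54246336 150.52412   ]
Ashoulder px [316.  40.] rect [505.2  59.7] [28.  27.6] yaw 1.553 ell [505.1  59.7] [27.6 27.9]
Astud px [316.  35.] rect [504.7  59.4] [11.6 11.5] yaw 1.551 ell [505.1  59.2] [11.2 11.8]
Bshoulder px [316. 128.] rect [503.3 -14.3] [11.6 27.1] yaw 3.121 ell [503.3 -15.2] [12.8 27. ]
Bstud none
top-tcp 4.579790749666216 7998
link px [313. 234.] rect [500.6 -67.6] [109.8  28.8] yaw 1.551 ell [500.7 -63.8] [ 29.2 142.9]
plane [-1.47187167e-03 -7.15104099e-04  1.55077432e+02]
off world [-0.44107434  3.94856077]
t 19.57 tcp [501.  -71.5 150.5] [-3.139 -0.     1.55 ] open 25.4 gf 59.9 F [ 0.5 -0.  -1.3]
row [-0.003, 0.0, 0.002] [0.0906, 0.0016, 0.0905]
```

View pics/wl.png

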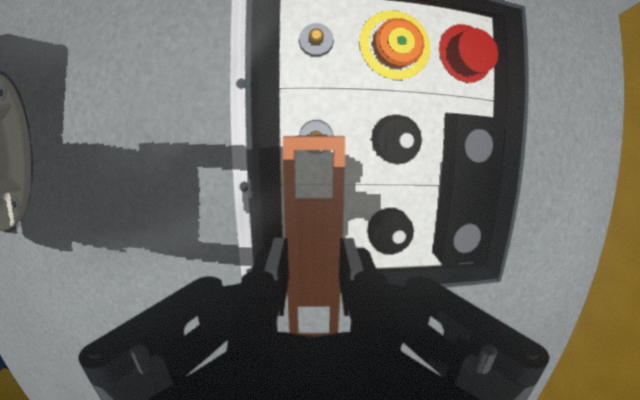

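The link is held flat, with its front end at px (315,140). Post A is at (316,40), and the probe and cap are seated.

In the tool's units: 0.091 m is 0.1213, 0.0017 m is 0.0023, -0.003 rad is -0.0015.

Emit:
move_arm([
  [0, 0, 0, 0.06, 0.0013, 0, 0.02],
  [0, 0, 0, 0.12, 0.0023, 0, 0.02],
  [-0.0015, 0, 0.001, 0.1213, 0.0023, 0.0533, 0.02],
  [-0.0015, 0, 0.001, 0.1213, 0.0023, 0.1067, 0.02],
  [-0.0015, 0, 0.001, 0.1213, 0.0023, 0.1173, 0.02],
  [-0.0015, 0, 0.001, 0.1213, 0.0023, 0.1173, 0.02],
  [-0.0015, 0, 0.001, 0.1213, 0.0023, 0.1173, 0.02],
])

```text
clock: 20.45
eef_pos: [505.7, 18.7, 63.8]
tcp_rot: [3.139, 0.0, 1.548]
contact_force: [0.1, -0.4, -2.2]
opening: 0.296
grasp_force: 59.8
```

```bash
cat w.py - > n.py <<'E'
plan(504.7,19.4,41,1.548)
E
python3 n.py wn
```

```text
t 20.5 tcp [505.7  18.6  63.9] [3.139 0.    1.548] open 25.4 gf 59.8 F [ 1.   0.6 -2.5]
row [0.003, 0.0, -0.0] [0.0008, -0.0011, 0.0229]
```

View pics/wn.png

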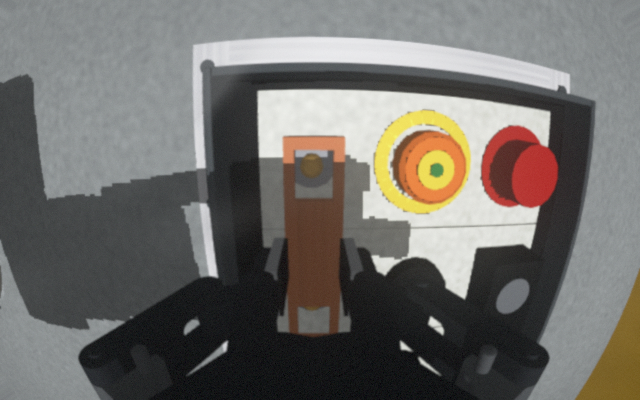

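Stud A shows through the front slot at px (312,163), nearly centred. Lowering the link.

In the tool's units: 0.0225 m is 0.03, 0.0008 m is 0.0011, 0.003 rad is 0.0015.

Emit:
move_arm([
  [0.001, 0, 0, 0.0011, -0.0013, 0.0067, 0.02],
  [0.0015, 0, 0, 0.0011, -0.0013, 0.016, 0.02],
  [0.0015, 0, 0, 0.0011, -0.0013, 0.024, 0.02],
  [0.0015, 0, 0, 0.0011, -0.0013, 0.03, 0.02],
  [0.0015, 0, 0, 0.0011, -0.0013, 0.03, 0.02],
])

```text
clock: 21.12
eef_pos: [503.4, 19.3, 39.7]
tcp_rot: [-3.138, 0.0, 1.548]
contact_force: [-1.8, 0.4, -0.7]
opening: 0.299
grasp_force: 60.0
```

In the tool's units: -0.11 m is -0.1467, -0.06 m is -0.08.

Emit:
move_arm([
  [0, 0, 0, 0, 0, 0, 0.038],
  [0, 0, 0, 0, 0, 0, 0.038],
  [0, 0, 0, 0, 0, 0, 0.038],
  [0, 0, 0, 0, 0, -0.0267, 0.038],
  [0, 0, 0, 0, 0, -0.08, 0.038],
  [0, 0, 0, -0.0267, 0, -0.1467, 0.05],
  [0, 0, 0, -0.0267, 0, -0.1467, 0.06],
  [0, 0, 0, -0.0267, 0, -0.1467, 0.06],
])

```text
clock: 22.12
eef_pos: [503.1, -0.6, 149.7]
tcp_rot: [-3.139, 0.0, 1.547]
contact_force: [1.0, 0.5, -0.3]
opening: 0.703
grasp_force: 0.0
```

```bash
cat w.py - > o.py <<'E'
Z=C[...,2]; s=sensors.sense()
mr=(S>90)&(H>3)&(H<18)&(Z>35)&(Z<60)&(abs(C[...,0]-504)<25)
h=blob(mr,(504.3,18.6),44,K,T,'link',maxd=30); print('z',np.median(Z[mr]))
y0=C[mr]; A=np.c_[y0[:,:2]-[504,19],np.ones(len(y0))]; print('plane',np.linalg.lstsq(A,y0[:,2],rcond=None)[0])
plan(562,-303.7,150,1.316)
E
python3 o.py wo
```

```text
link px [314. 171.] rect [503.1  18.6] [118.   27.1] yaw 1.54 ell [503.   20.1] [ 28.5 161.6]
z 44.20680318922567
plane [1.42797187e-03 1.82407699e-03 4.42057740e+01]
t 22.18 tcp [ 5.026e+02 -5.000e-01  1.490e+02] [-3.138  0.     1.548] open 59.8 gf 0.0 F [-0.1  0.2 -0.6]
row [-0.004, 0.001, 0.232] [-0.3018, 0.0664, -0.0012]
```

View pics/wo.png

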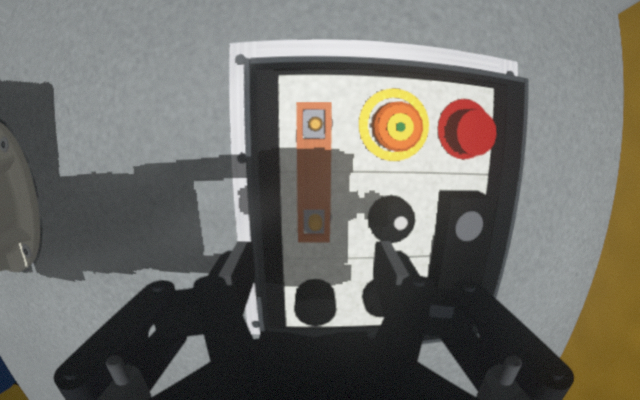

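The link lies flat with both studs showing through its slots at px (315,124) and (314,222).

In the tool's units: -0.302 m is -0.4027, 0.0664 m is 0.0885, 0.232 rad is 0.116.

Emit:
move_arm([
  [0, 0, 0.015, -0.0533, 0.0133, 0, 0.07],
  [0, 0, 0.03, -0.1133, 0.0253, 0, 0.07],
  [0, 0, 0.05, -0.1733, 0.0387, 0, 0.07],
  [0, 0, 0.0675, -0.2333, 0.0507, 0, 0.07],
  [0, 0, 0.085, -0.2933, 0.064, 0, 0.07],
  [0, 0, 0.1, -0.3533, 0.0773, 0, 0.07],
  [-0.002, 0, 0.116, -0.4027, 0.0885, 0, 0.07],
  [-0.002, 0, 0.116, -0.4027, 0.0885, 0, 0.07],
])

```text
clock: 23.18
eef_pos: [562.5, -305.6, 147.8]
tcp_rot: [-3.141, 0.0, 1.314]
contact_force: [-0.1, 0.6, 0.7]
opening: 0.819
grasp_force: 0.0
```

Emit:
move_arm([
  [0, 0, 0, 0, 0, 0, 0.07],
  [0, 0, 0, 0, 0, 0, 0.07],
])

```text
clock: 23.42
eef_pos: [562.5, -302.6, 149.2]
tcp_rot: [3.141, -0.0, 1.317]
contact_force: [-0.1, -0.1, 0.3]
opening: 0.821
grasp_force: 0.0
```

```bash
cat w.py - > p.py <<'E'
Z=C[...,2]
b=blob((Z>22)&(Z<35),(562,-304),28,K,T,'cover',maxd=40)
e=b[1]; bx=cv2.boxPoints(e); q=max([bx[1]-bx[0],bx[2]-bx[1]],key=np.linalg.norm); yaw=np.arctan2(q[1],q[0])%np.pi
plan(*e[0],15,yaw)
im,d,K,T=load('wo'); C=fcloud(d,K,T); print('wall',[(round(float(C[171,u,0])),round(float(C[171,u,2]))) for u in range(228,300,3)])
E
python3 p.py wp
```

```text
cover px [316. 189.] rect [ 564.  -305.8] [134.1  43.3] yaw 1.313 ell [ 564.1 -304.8] [ 46.9 174.4]
t 23.48 tcp [ 562.7 -302.7  149.5] [3.141 0.    1.317] open 69.7 gf 0.0 F [-0.3 -0.3  0.5]
row [0.001, 0.0, 0.004] [-0.0026, 0.002, 0.1345]
wall [(419, -1), (422, 0), (426, 3), (428, 1), (432, 2), (434, 1), (450, 55), (452, 55), (454, 54), (454, 39), (454, 29), (457, 27), (459, 27), (462, 26), (465, 27), (467, 26), (470, 27), (473, 31), (476, 31), (479, 31), (481, 30), (484, 30), (486, 29), (490, 43)]
```

In the tool's units: 0.137 m is 0.1827, 0.1 m is 0.1333, 0.004 rad is 0.002.

Emit:
move_arm([
  [0, 0, 0.002, -0.0035, 0.0027, 0.0667, 0.062],
  [0, 0, 0.002, -0.0035, 0.0027, 0.1333, 0.062],
  [0.0005, 0, 0.002, -0.0035, 0.0027, 0.1827, 0.062],
  [0.0005, 0, 0.002, -0.0035, 0.0027, 0.1827, 0.062],
  [0.0005, 0, 0.002, -0.0035, 0.0027, 0.1827, 0.036],
  [0.0005, 0, 0.002, -0.0035, 0.0027, 0.1827, 0.036],
  [0.0005, 0, 0.002, -0.0035, 0.0027, 0.1827, 0.036],
  [0.0005, 0, 0.002, -0.0035, 0.0027, 0.1827, 0.036],
])

```text
clock: 24.48
eef_pos: [565.6, -307.7, 14.9]
tcp_rot: [3.138, 0.001, 1.312]
contact_force: [-0.8, 1.7, 8.3]
opening: 0.482
grasp_force: 61.6
```

```bash
python3 -c "
from h import *
plan(503.5,-80,160,1.546)"
```

```text
t 24.48 tcp [ 565.6 -307.7   14.9] [3.138e+00 1.000e-03 1.312e+00] open 41.2 gf 61.6 F [-0.8  1.7  8.3]
row [0.004, 0.001, -0.234] [0.2041, -0.1178, -0.1457]
```

In the tool's units: 0.2041 m is 0.2721, -0.1457 m is -0.1943, -0.234 rad is -0.117.

Emit:
move_arm([
  [0, 0, 0, 0, 0, -0.0667, 0.036],
  [0, 0, 0, 0, 0, -0.1333, 0.036],
  [0, 0, -0.02, 0.0453, -0.0267, -0.1867, 0.036],
  [0, 0, -0.04, 0.0907, -0.0533, -0.1943, 0.036],
  [0, 0, -0.06, 0.136, -0.08, -0.1943, 0.036],
  [0, 0, -0.08, 0.1813, -0.1067, -0.1943, 0.036],
  [0, 0, -0.1, 0.2267, -0.1333, -0.1943, 0.036],
  [0.002, 0.0005, -0.117, 0.2721, -0.1571, -0.1943, 0.036],
])

```text
clock: 25.48
eef_pos: [502.3, -78.5, 159.3]
tcp_rot: [-3.14, -0.001, 1.547]
contact_force: [1.2, 0.5, -0.1]
opening: 0.482
grasp_force: 61.2
```

Emit:
move_arm([
  [0, 0, 0, 0, 0, 0, 0.036],
  [0, 0, 0, 0, 0, 0, 0.036],
  [0, 0, 0, 0, 0, 0, 0.036],
])

```text
clock: 25.85
eef_pos: [503.1, -80.5, 158.7]
tcp_rot: [-3.139, -0.001, 1.545]
contact_force: [0.2, 0.1, -0.7]
opening: 0.483
grasp_force: 61.2
```

```bash
cat w.py - > q.py <<'E'
Z=C[...,2]; s=sensors.sense()['eef_pos']
mr=(S>90)&(H>3)&(H<18)&(Z>35)&(Z<60)&(abs(C[...,0]-504)<25)
h=blob(mr,(504,30),44,K,T,'link visible',maxd=60)
zt=np.median(Z[210:235,295:330]); print('top-tcp',zt-s[2])
m=(abs(Z-zt)<4); h=blob(m,s[:2],zt,K,T,'cover',maxd=70); P=h[4]-s[:2]; print('front y',np.percentile(P[:,1],[90,98,100]))
f=P[(P[:,1]>20)&(P[:,1]<60)]; print('x edges',np.percentile(f[:,0],[5,25,75,95]))
y0=C[m&(abs(C[...,0]-s[0])<15)&(C[...,1]>s[1]-40)]; A=np.c_[y0[:,:2]-s[:2],np.ones(len(y0))]; print('plane',np.linalg.lstsq(A,y0[:,2],rcond=None)[0])
plan(503.3,18.7,120,1.546)
E
python3 q.py wq
```

```text
link visible px [311.  69.] rect [503.4  32.1] [90.  27.4] yaw 1.534 ell [503.4  32. ] [ 29.3 117.8]
top-tcp 13.414585719235447
cover px [314. 220.] rect [506.5 -68.7] [112.6  63.4] yaw 1.551 ell [503.8 -67.2] [ 52.2 130.4]
front y [67.56242851 68.27787159 68.58468193]
x edges [-21.02382587 -20.50759357  22.01521832  22.43817974]
plane [-2.36827513e-03  3.64010251e-03  1.72257228e+02]
t 25.9 tcp [503.  -80.5 158.6] [-3.139e+00 -1.000e-03  1.545e+00] open 41.5 gf 61.2 F [-0.1  0.2 -0.2]
row [-0.003, -0.001, -0.001] [0.0991, -0.0022, 0.0387]
```

View pics/wq.png

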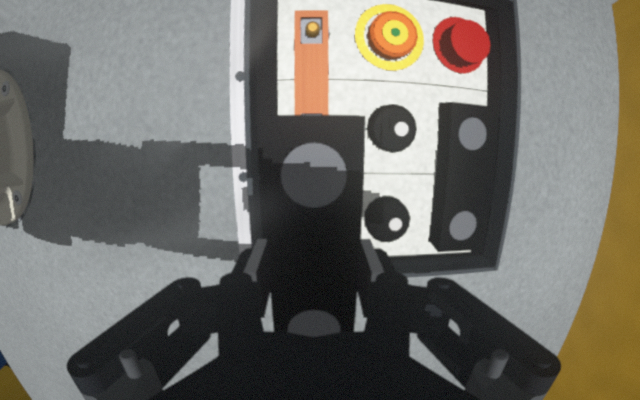

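The cover is held straight, with its front edge at px (312,116) and the link visible ahead at (311,60).

In the tool's units: 0.0978 m is 0.1304, 0.097 m is 0.1293, -0.003 rad is -0.0015.

Emit:
move_arm([
  [0, 0, 0, 0.0667, -0.0013, 0, 0.036],
  [0, 0, 0, 0.1293, -0.0025, 0, 0.036],
  [-0.0015, -0.0005, -0.0005, 0.1304, -0.0025, 0.04, 0.036],
  [-0.0015, -0.0005, -0.0005, 0.1304, -0.0025, 0.08, 0.036],
  [-0.0015, -0.0005, -0.0005, 0.1304, -0.0025, 0.1133, 0.036],
  [-0.0015, -0.0005, -0.0005, 0.1304, -0.0025, 0.12, 0.036],
  [-0.0015, -0.0005, -0.0005, 0.1304, -0.0025, 0.12, 0.036],
])

```text
clock: 26.78
eef_pos: [503.2, 17.9, 68.7]
tcp_rot: [-3.141, 0.0, 1.546]
contact_force: [-0.2, 0.3, -0.3]
opening: 0.48
grasp_force: 61.2
```

```bash
python3 -c "
from h import *
plan(503.6,17.3,45.5,1.546)"
```

```text
t 26.77 tcp [503.2  17.9  68.7] [-3.141  0.     1.546] open 41.0 gf 61.2 F [-0.2  0.3 -0.3]
row [-0.0, 0.0, 0.0] [-0.0006, 0.0004, 0.0232]
```

In the tool's units: 0.023 m is 0.0307, 0.0004 m is 0.0005.

Emit:
move_arm([
  [0, 0, 0, -0.0007, 0.0005, 0.0107, 0.036],
  [0, 0, 0, -0.0007, 0.0005, 0.0213, 0.036],
  [0, 0, 0, -0.0007, 0.0005, 0.0307, 0.036],
  [0, 0, 0, -0.0007, 0.0005, 0.0307, 0.036],
  [0, 0, 0, -0.0007, 0.0005, 0.0307, 0.036],
])

```text
clock: 27.4
eef_pos: [503.2, 17.8, 45.4]
tcp_rot: [-3.141, 0.0, 1.547]
contact_force: [0.4, 0.1, -0.8]
opening: 0.488
grasp_force: 61.2
```

In the tool's units: -0.12 m is -0.16, -0.06 m is -0.08.

Emit:
move_arm([
  [0, 0, 0, 0, 0, 0, 0.053],
  [0, 0, 0, 0, 0, 0, 0.053],
  [0, 0, 0, 0, 0, 0, 0.053],
  [0, 0, 0, 0, 0, -0.0267, 0.053],
  [0, 0, 0, 0, 0, -0.08, 0.053],
  [0, 0, 0, -0.0267, 0, -0.16, 0.06],
  [0, 0, 0, -0.0267, 0, -0.16, 0.06],
  [0, 0, 0, -0.0267, 0, -0.16, 0.06],
])

```text
clock: 28.4
eef_pos: [502.6, -2.2, 165.5]
tcp_rot: [3.142, -0.0, 1.546]
contact_force: [-0.8, 0.1, -0.4]
opening: 0.7
grasp_force: 0.0
```

```bash
cat w.py - > r.py <<'E'
Z=C[...,2]
m=(Z>50)&(Z<66)&(abs(C[...,0]-503.5)<26)
b=blob(m,(503.5,19),58,K,T,'cover',maxd=40); print('z',np.median(Z[m]))
y0=C[m&(abs(C[...,0]-503.5)<15)]; A=np.c_[y0[:,:2]-[504,19],np.ones(len(y0))]; print('plane',np.linalg.lstsq(A,y0[:,2],rcond=None)[0])
m=(Z>40)&(S>140)&((H<5)|(H>175)); print('cap z',np.median(Z[m])); blob(m,(641,57),56,K,T,'cap')
m=(Z>40)&(S>140)&(H>5)&(H<35); print('probe z',np.median(Z[m])); blob(m,(573,59),48,K,T,'probe')
E
python3 r.py wr
```

```text
cover px [313. 167.] rect [502.8  19. ] [133.6  43.6] yaw 1.549 ell [502.8  19.2] [ 47.4 174.6]
z 58.187284431476314
plane [3.82106898e-04 9.55112439e-03 5.80642918e+01]
cap z 56.339046236620874
cap px [467. 128.] rect [639.6  55.4] [39.4 39.8] yaw 2.617 ell [639.5  56.3] [38.6 39.5]
probe z 48.39553224034614
probe px [393. 123.] rect [572.3  57.9] [41.9 38.9] yaw 0.007 ell [572.1  58. ] [39.1 41.3]
```

View pics/wr.png

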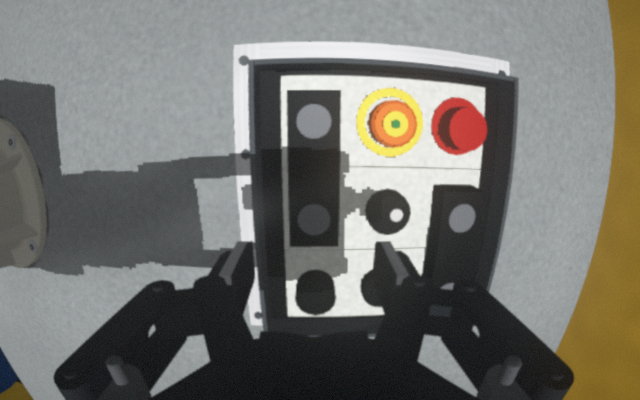

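The cover is seated and level at px (313,167), with its top at 58 mm, centred on the link. The cap and probe are at their seated heights, so I'm handing the job in.

```bash
python3 -c "
from rig import order
print(order.sign_off())"
```

```text
the job is handed in; nothing more can be done
None
```

The job is handed in: the probe, plug, red cap, link and cover were fitted in the required order, all measured seated by the wrist camera (the plug only just after it was placed), and the robot's path stayed clear of the spanner and jar; sign-off gave no verdict.

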